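# Extend the telescopic display riser to its upper hole and set the viewing stone on it

### The job

The display riser is packed down with its board turned askew. Keeping it askew so that the button cannot catch in the lower hole, draw the board up past that hole, square it to the row of holes and ease it up until the spring button snaps out through the upper hole; feel for the catch, because straining the locked button bends it. Then set the tan viewing stone upright on the middle of the board without dropping it, and leave the green viewing stone, the loupe and the plum stone where they are.

Things in the scene. Friction and masses are not known exactly. Their poses are not given: they have to be found in the camera images.
- riser_base: dark steel foot of the display riser, a disc 124 mm across and 13 mm high with a boss 48 mm across up to z = 34 mm; it stands firm. Origin: centre of its underside, z up, on the axis of the vertical grey outer tube (32 mm outside, 26 mm bore, black bush at its top, nominally 125 mm over the foot's underside). The tube's two holes face the foot's -x side
- upper_hole (a point): nominal centre of the tube's upper hole on the tube's outside, 105 mm over the foot's underside, x towards the tube's axis. Hole 10 mm across; the lower hole is alike, 36 mm below. The tube is clamped in the foot by a thumbscrew at the back, up to 10 mm higher or lower than nominal, and both holes with it: this point does not show that
- riser_plate: dark wood board with grey felt, 66 (its x) x 96 (y) x 15 mm, on a 24 mm inner tube that slides (82 mm at most) and turns in the outer one; about 0.45 kg, 1-2 N drag, sinks if let go unlocked. Origin: centre of the top, z up: 160 mm over the foot's underside packed down, nominally 184 locked in the lower hole, 220 in the upper (10 mm more or less). Take it from above by its long edges (66 mm apart)
- riser_turn (a joint): turn of board and inner tube in the foot, rad, counterclockwise seen from above; 0: board square to the foot, its button facing the row of holes; stops at -1.4 and 1.4; packed askew at 0.6 to 1.2. The button can enter a hole only within about 0.08 rad of 0, and surely not beyond 0.2
- button_seat (a point): where the brass spring button (8 mm across) sits in the inner tube's wall, on the board's -x side, 115 mm below its top; moves with the board. Inside the bore the button is held in, its spring pressing 3-6 N; at a hole it snaps out, 4 mm proud of the outer tube, and stops the board hard up and down (1 mm play either way) and in turn. More than 25 N on it bends it. Whether it is out is not measured
- view_stone_b: tan viewing stone glued on a dark carved wooden stand, 52 mm (its x) by 68 mm (its y) by 92 mm high, about 0.32 kg. Origin: centre of its underside, z up. The stone itself is 46 mm wide along its x between 30 and 70 mm above the origin (a good grasp), the stand reaches up to 17 mm
- view_stone_c: green viewing stone on a dark carved stand, 43 x 56 x 88 mm, a bystander; origin: centre of its underside
- loupe: folding loupe, 31 x 70 x 13 mm, lying on the table, a bystander; origin: centre of its underside
- plum_stone: plum-coloured stone, 36 x 44 x 30 mm, on the table behind, a bystander; origin: centre of its underside
Things that resemble listed ones, but are neither listed nor needed, are in the scene too. Leave any blue or red look-alike of the view_stone_b alone.

How it is judged:
By the outcome, as a careful person would: the job done as asked, in the order asked, and still so for the second after the job is handed in, with the robot touching nothing.
It also fails if it takes over 64 s, if anything falls off the work surface, if the arm or the gripper's body presses on something with over 40 N, if the wrist force passes 120 N, or if a joint passes its speed limit or range.

### The arm

A 6-joint arm with a two-finger parallel gripper is mounted at the origin on a cart in front of the work surface, level with it; the furniture and walls round the work are solid. World frame = base frame: x ahead of the robot, y to its left, z up, the work surface at z = 0. Lengths are in mm, angles in rad, forces in N, time in s.
With the tool pointing down it reaches from about 275 to 750 mm from the base axis. Payload 10.2 kg.
Tool frame: the origin (TCP) lies at the very end of the fingers, on their centre line; the grasp point (between the pads) lies 19 mm behind it; x points along the fingers, z is the direction in which the jaws open and shut, and the axes are right-handed (so a half turn about x gives the same grasp; the last joint's range is limited). The gripper opens to 85 mm and grips with 20 to 120 N. Pads are 22 mm wide; open, the fingers measure 114 mm over their backs; the gripper's body (76 mm by 85 mm) begins 54 mm behind the grasp point. The pads swing forward as they close: fully open they stand 13 mm farther back than shut.
Start: joints at [-1.394, 0.313, 1.498, -0, 1.331, -0.223], TCP at [204.336, -483.609, 231.294] pointing down, gripper open.
Joint ranges: [-2.94, 2.94], [-0.97, 2.17], [0.19, 2.56], [-1.23, 4.37], [0.02, 3.11], [-2.88, 2.88]. Speed limits (rad/s): [2.39, 2.39, 3.01, 3.14, 3.14, 3.14].

### API

Orientations are given as a unit quaternion [w, x, y, z].
In Python, from rig import sense, vision, job gives the robot as it stands. The module is installed in compiled form; this text tells all that it offers.
- The arm moves only by the shell command python3 -m pendant 'ROWS' [FORCE]. ROWS is JSON, a list of rows, each a list of 7 numbers: the turn, a rotation vector about the tool's x, y, z in rad, then the shift along the tool's x, y, z in cm, then the opening, from 0 (shut) to 1 (fully open). A call has exactly 5 rows; each row is the pose to reach, as a shift and turn from the pose commanded when the call began, along the tool's axes at that moment; what a row does not reach only later rows make up. A row lasts 1/8 s, in which the tool goes at most 62.5 mm and 10.7 degrees, less where a joint would pass 70% of its speed; a pose out of reach is approached as far as the arm can. A call with a gripper value outside its range is refused whole. The fingers move at their own pace and stop on an object; FORCE is the grip in N (left out, the last holds). Time passes only in rows, so rows that repeat a pose let the fingers close, or fill a call up. It gives the time, the measured TCP pose, the force and the opening at its end, in the units of the state.
- sense(): the state, without advancing time (a new reading comes with each control period).
- vision.capture(name): name is "scene" or "side" or "wrist"; returns the picture (420x560x3 uint8, red, green, blue); there is no depth.
- vision.calibration(name): a dict with "K" (3x3 intrinsics, pixels), "k1" (the pictures are not rectified: a ray, as slopes to the right and down, at radius r is drawn at 1 + k1 r^2 times it, then the intrinsics apply), "extrinsics" (4x4, takes a point from camera to world coordinates). Camera axes: x right, y up, looking along -z (the intrinsics and any distortion apply to the point x, -y, -z); pixel columns grow to the right and rows downward; lengths in mm; the calibration is good to about 2 mm. A picture is of the moment at which its call begins: read the wrist's pose just before it. calibration takes no time and is no camera call; for the wrist camera it gives the pose at the moment of the call.
- job.finish_job(): hands the job in, once; it reports no verdict.
The state is a dict: "time_s": time; "joints": joint angles; "dq": joint speeds; "tau": joint torques, N m; "eef_pos": TCP position; "ee_rot": TCP orientation; "force": force on the tool from outside, world axes, zero at the start; "wrist_torque": the same for the moment, N m; "grip_width": opening from 0.0 (shut) to 1.0 (fully open).
Only numpy, scipy, OpenCV 4.12 (cv2) and the standard library are available. Lean on these libraries where they do the work, as an engineer would, in place of code of your own. Each camera call takes 0.05 s, during which the arm holds its last target.

## Working session

There is one attempt and no reset: what is moved stays moved. The work goes in short steps, Python scripts to look and compute and a shell command to move; the robot and the scene stay as the last step left them, time stands still between calls to the robot, and variables do not carry over. Pictures are saved under pics/ and viewed, and the job is handed in when it is done.

```bash
mkdir -p pics
cat > h.py <<'E'
from rig import sense, vision, job
import numpy as np, cv2
from scipy.spatial.transform import Rotation as R
def cap(n,f,crop=None,scale=1):
    im=vision.capture(n)[:,:,::-1].copy()
    cv2.imwrite('pics/raw_'+f+'.png',im)
    if crop: im=im[crop[1]:crop[3],crop[0]:crop[2]]
    im=cv2.resize(im,None,fx=scale,fy=scale,interpolation=cv2.INTER_CUBIC)
    cv2.imwrite('pics/'+f+'.png',im)
def proj(n,P,c=None):
    c=c or vision.calibration(n);E=np.array(c['extrinsics']);K=np.array(c['K'])
    p=(np.atleast_2d(P)-E[:3,3])@E[:3,:3]
    s=np.c_[p[:,0]/-p[:,2],-p[:,1]/-p[:,2]];r2=(s**2).sum(1,keepdims=True)
    s=s*(1+c['k1']*r2);return s@K[:2,:2].T+K[:2,2]
def ray(n,uv,c=None):
    c=c or vision.calibration(n);E=np.array(c['extrinsics']);K=np.array(c['K'])
    d=np.linalg.solve(K[:2,:2],np.array(uv,float)-K[:2,2]);s=d.copy()
    for _ in range(20): s=d/(1+c['k1']*(s@s))
    v=E[:3,:3]@np.array([s[0],-s[1],-1]);return E[:3,3],v/np.linalg.norm(v)
def onz(n,uv,z,c=None):
    o,v=ray(n,uv,c);return o+v*(z-o[2])/v[2]
E
python3 - <<'E'
from h import *
for n in('scene','side','wrist'):
    cap(n,n+'0',None,1.4); c=vision.calibration(n); print(n,np.round(c['K'],1).tolist(),c['k1'],np.round(c['extrinsics'],3).tolist())
s=sense();print(s)
E
```

```text
scene [[497.9, 0.0, 279.5], [0.0, 497.9, 213.4], [0.0, 0.0, 1.0]] -0.07960486822031335 [[-0.535, 0.397, -0.746, -313.116], [-0.845, -0.246, 0.475, 764.11], [0.005, 0.884, 0.467, 634.13], [0.0, 0.0, 0.0, 1.0]]
side [[479.5, 0.0, 279.1], [0.0, 479.5, 217.4], [0.0, 0.0, 1.0]] -0.049224089493149825 [[0.994, 0.066, -0.084, 433.274], [-0.104, 0.42, -0.901, -604.186], [-0.024, 0.905, 0.425, 510.183], [0.0, 0.0, 0.0, 1.0]]
wrist [[303.0, 0.0, 278.1], [0.0, 303.0, 204.0], [0.0, 0.0, 1.0]] -0.06638480853660458 [[0.389, 0.87, 0.302, 282.487], [-0.921, 0.368, 0.127, -450.217], [0.0, -0.327, 0.945, 372.694], [0.0, 0.0, 0.0, 1.0]]
{'time_s': 0.15, 'joints': array([-1.39443551e+00,  3.13331703e-01,  1.49821689e+00,  3.49326194e-05,
        1.33102033e+00, -2.23390502e-01]), 'dq': array([ 0.00129606, -0.00238699, -0.001645  , -0.00087335,  0.00103388,
        0.00126925]), 'tau': array([-4.36098816e-06, -4.12371433e+01, -2.59798533e+01, -2.38815646e-04,
        3.23250650e-03, -1.14961001e-06]), 'eef_pos': array([ 204.29351983, -483.42525442,  230.87850541]), 'ee_rot': array([ 0.58908809,  0.39103232,  0.58954726, -0.39051629]), 'force': array([ 0.37233685, -0.26195325, -0.20249877]), 'wrist_torque': array([ 0.02277255, -0.01485162, -0.02134094]), 'grip_width': 0.9992375729238279}
```

View pics/scene0.png

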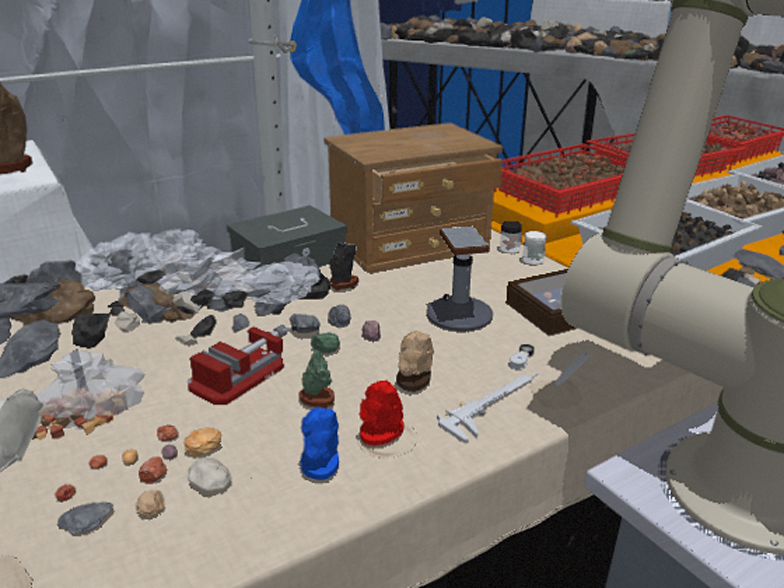

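View pics/side0.png

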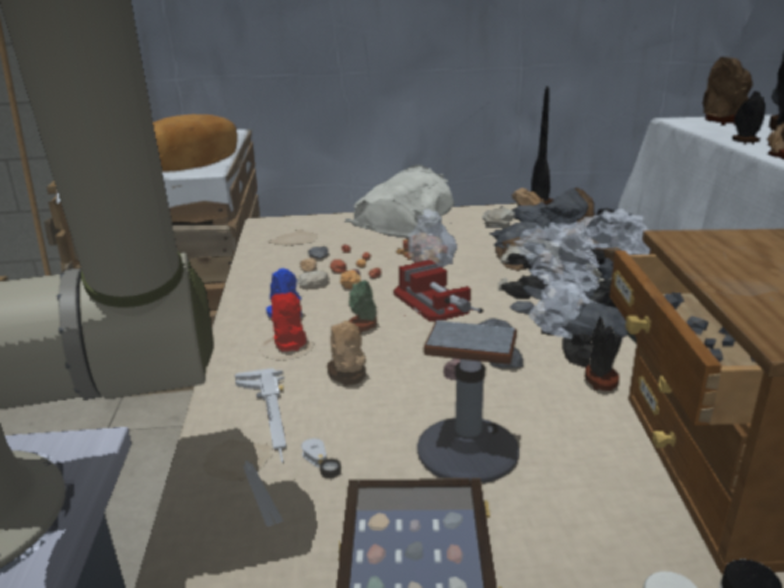

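View pics/wrist0.png

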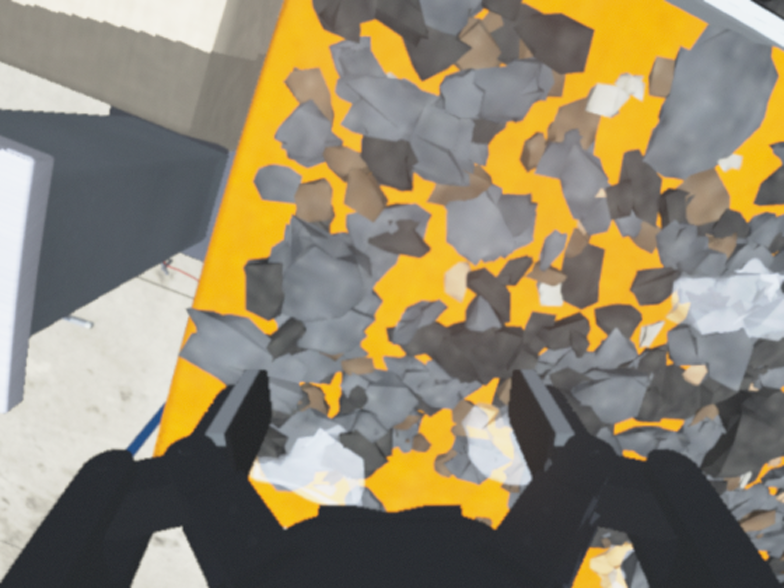

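The tan stone is at scene (297,257) and side (248,252) in raw pixels. Its look-alikes are red at scene (273,295) and blue at (229,316), and the green stone on its stand is at (227,270). Only the first is tan on a dark stand. I'll enlarge it and the riser.

Run:
```python
import cv2,numpy as np
a=cv2.imread('pics/raw_scene0.png');b=cv2.imread('pics/raw_side0.png')
f=lambda i,x,y,s,w,h:cv2.resize(i[y:y+h,x:x+w],None,fx=s,fy=s,interpolation=cv2.INTER_CUBIC)
# riser
cv2.imwrite('pics/c1.png',np.hstack([f(a,295,155,6,66,90),f(b,290,220,4.5,88,120)]))
cv2.imwrite('pics/c2.png',np.hstack([f(a,270,225,7,55,60),f(b,220,220,7,55,60)]))
```

```text
(no output)
```

View pics/c1.png

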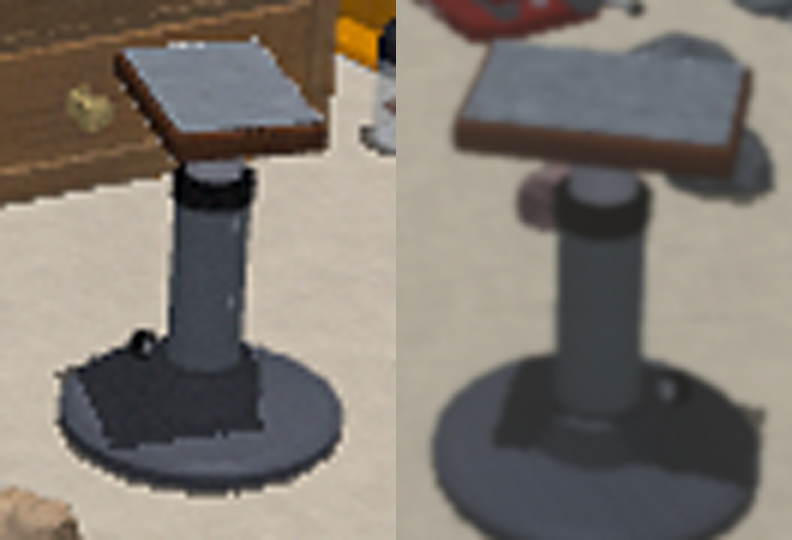

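View pics/c2.png

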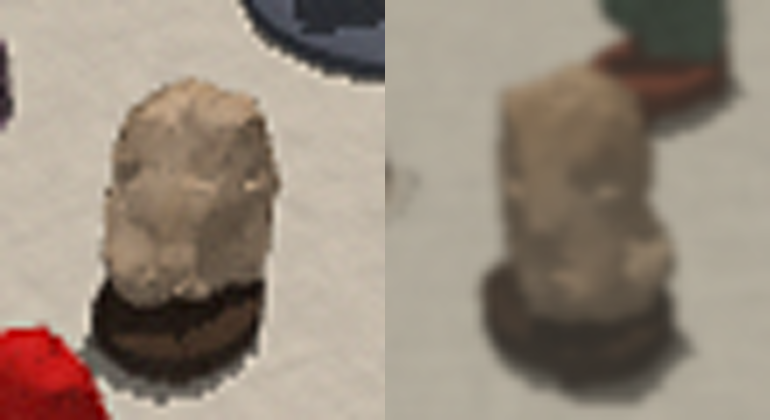

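```bash
cat > fit.py <<'E'
from h import *
from scipy.optimize import least_squares
def tri(obs):
    A=np.zeros((3,3));b=np.zeros(3)
    for n,uv in obs:
        o,v=ray(n,uv);M=np.eye(3)-np.outer(v,v);A+=M;b+=M@o
    return np.linalg.solve(A,b)
def boxfit(obs,x0,hx,hy):
    C=np.array([[-hx,-hy],[hx,-hy],[hx,hy],[-hx,hy]])
    def f(p):
        c,s=np.cos(p[3]),np.sin(p[3])
        P=np.c_[C@np.array([[c,s],[-s,c]])+p[:2],np.full(4,p[2])]
        out=[]
        for n,uv,perm in obs: out.append((proj(n,P)[perm]-uv).ravel())
        return np.concatenate(out)
    return least_squares(f,x0),f
E
python3 - <<'E'
from fit import *
sc=np.array([[314.7,163.7],[338,162],[349.2,175.3],[325.3,177.5]])
sd=np.array([[310.9,229.3],[368.2,235.6],[365.3,252.9],[304.2,246.2]])
c=tri([('scene',sc.mean(0)),('side',sd.mean(0))]);print('centre',c)
for i in range(4):
    print('scene on z',onz('scene',sc[i],c[2]),'side',onz('side',sd[i],c[2]))
print('screw',tri([('scene',(318.8,212.2)),('side',(352,306.2))]))
# disc: top rim z=13 ; extremes
for n,pts in(('scene',[(58,400),(342,410),(200,480)]),('side',[(433,440),(760,440)])):
    for p in pts:
        uv=(p[0]/6+295,p[1]/6+155) if n=='scene' else ((p[0]-396)/4.5+290,p[1]/4.5+220)
        print(n,onz(n,uv,10))
# stone
st_s=[(100,330),(262,330),(165,385)];
for p in st_s: print('stone scene',onz('scene',(p[0]/7+270,p[1]/7+225),0 if p[1]>350 else 8))
for p in [(483,310),(672,320),(583,390)]: print('stone side',onz('side',((p[0]-385)/7+220,p[1]/7+220),0 if p[1]>350 else 8))
E
```

```text
centre [582.21751632  42.7138281  156.24109401]
scene on z [631.58466588  57.8941915  156.24109401] side [550.32976182  92.67001768 156.24109401]
scene on z [ 6.09760995e+02 -2.61094937e-02  1.56241094e+02] side [636.83523119  56.62990968 156.24109401]
scene on z [528.04115202  30.15963894 156.24109401] side [617.49482305   2.88260138 156.24109401]
scene on z [547.67788373  87.47617256 156.24109401] side [530.69424115  37.04340656 156.24109401]
screw [614.21489307  51.91076475  24.24647225]
scene [610.37369899  98.68833671  10.        ]
scene [538.15878331  -0.65828221  10.        ]
scene [522.82849149  88.03546936  10.        ]
side [522.68674613  52.93282508  10.        ]
side [644.24754263  35.76827996  10.        ]
stone scene [447.29889474 266.90124149   8.        ]
stone scene [420.28983528 223.61065278   8.        ]
stone scene [421.06540707 259.64208527   0.        ]
stone side [417.66439237 250.41317477   8.        ]
stone side [472.22571659 236.80612641   8.        ]
stone side [444.92446894 215.16171086   0.        ]
```

The riser crop shows the board askew. Its thumbscrew is at scene (319,212) and side (352,306). The holes appear as pale spots on the tube's right edge in scene, at about (334,192) and (333,205). The tan stone on the dark stand is confirmed. Next I'll work out the tool axes and hole heights.

```bash
cat >> h.py <<'E'
def Rt(s=None):
    s=s or sense();q=s['ee_rot'];return R.from_quat([q[1],q[2],q[3],q[0]])
def go(target,zang=None):
    """shift in tool axes (cm) & turn about tool x to reach TCP target, jaw dir zang(deg, mod 180)"""
    s=sense();M=Rt(s).as_matrix();d=M.T@(np.array(target)-s['eef_pos'])/10
    z=np.degrees(np.arctan2(M[1,2],M[0,2]))
    print('pos',s['eef_pos'].round(1),'jaw',round(z,2),'tilt x',M[:,0].round(4),'shift cm',d.round(2),'w',round(s['grip_width'],3),'F',s['force'].round(1),'T',s['wrist_torque'].round(2),'t',s['time_s'],'j',s['joints'].round(2))
    if zang is not None:
        for k in(0,180):
            a=(zang+k-z+180)%360-180; print(' turn about x rad',round(-np.radians(a),3),'(world deg',round(a,1),')')
E
python3 - <<'E'
from fit import *
go([582,43,270],68.3)
from rig import sense
print(Rt().as_matrix().round(3))
c=np.array([582.2,43]);a=np.radians(15.6+180)
for z in(69,105): print(z,proj('scene',[c[0]+16*np.cos(a),c[1]+16*np.sin(a),z]))
# bush top, z=125
for z in (115,125,135): print(z,proj('scene',[c[0],c[1],z]),proj('side',[c[0],c[1],z]))
E
python3 - <<'E'
import cv2
a=cv2.imread('pics/raw_scene0.png')
cv2.imwrite('pics/c3.png',cv2.resize(a[178:225,315:345],None,fx=12,fy=12,interpolation=cv2.INTER_NEAREST))
E
```

```text
pos [ 204.3 -483.4  230.9] jaw -67.1 tilt x [-1.e-04  1.e-03 -1.e+00] shift cm [ -3.87  55.28 -33.8 ] w 0.999 F [ 0.4 -0.3 -0.2] T [ 0.02 -0.01 -0.02] t 0.15 j [-1.39  0.31  1.5   0.    1.33 -0.22]
 turn about x rad -2.363 (world deg 135.4 )
 turn about x rad 0.778 (world deg -44.6 )
[[-0.     0.921  0.389]
 [ 0.001  0.389 -0.921]
 [-1.     0.    -0.001]]
69 [[334.49521201 202.35286501]]
105 [[335.29872696 189.51993505]]
115 [[330.3952505  184.08909938]] [[335.62941337 264.85061452]]
125 [[330.60169501 180.45819299]] [[335.79966689 259.41417823]]
135 [[330.80921377 176.80091096]] [[335.97113403 253.91499061]]
```

View pics/c3.png

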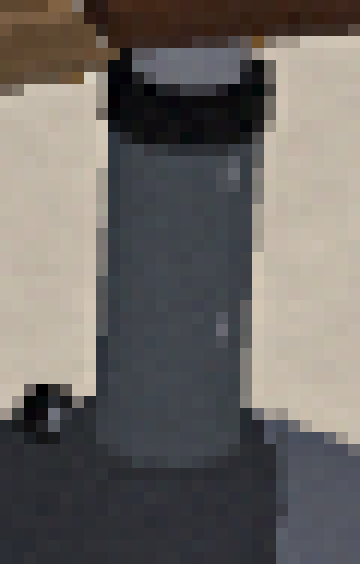

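```bash
python3 -m pendant '[[-0.16,0,0,-1.5,3.7,-2.2,1],[-0.32,0,0,-3,7.4,-4.5,1],[-0.48,0,0,-4.5,11,-6.7,1],[-0.64,0,0,-6,14.7,-9,1],[-0.8,0,0,-7,18.4,-11.2,1]]' 60; python3 -c "
from h import *
go([582,43,300],68.3)"
```

```text
time_s: 0.78
eef_pos: [330.9, -307.6, 301.9]
ee_rot: [0.695, 0.129, 0.695, -0.129]
force: [0.3, -0.0, -1.6]
grip_width: 1.002
pos [ 330.9 -307.6  301.9] jaw -20.96 tilt x [ 3.e-04 -4.e-04 -1.e+00] shift cm [ 0.18 41.73 10.91] w 1.002 F [ 0.3 -0.  -1.6] T [-0.01 -0.03  0.04] t 0.775 j [-1.01  0.1   1.57  0.    1.46 -0.64]
 turn about x rad -1.558 (world deg 89.3 )
 turn about x rad 1.584 (world deg -90.7 )
```

```bash
python3 -m pendant '[[-0.16,0,0,0,4.2,1.1,1],[-0.32,0,0,0,8.4,2.2,1],[-0.48,0,0,0,12.6,3.3,1],[-0.64,0,0,0,16.8,4.4,1],[-0.8,0,0,0,21,5.5,1]]' 60; python3 -c "
from h import *
go([582,43,300],68.3)"
```

```text
time_s: 1.4
eef_pos: [458.2, -131.8, 301.2]
ee_rot: [0.69, -0.152, 0.691, 0.152]
force: [0.3, 0.0, 1.0]
grip_width: 0.999
pos [ 458.2 -131.8  301.2] jaw 24.88 tilt x [-2.e-04  1.e-04 -1.e+00] shift cm [ 0.11 10.65 18.58] w 0.999 F [0.3 0.  1. ] T [-0.02  0.05 -0.01] t 1.4 j [-0.53  0.16  1.51 -0.    1.47 -0.96]
 turn about x rad -0.758 (world deg 43.4 )
 turn about x rad 2.384 (world deg -136.6 )
```

```bash
python3 -m pendant '[[-0.152,0,0,0,2.1,3.7,1],[-0.304,0,0,0,4.2,7.4,1],[-0.456,0,0,0,6.3,11.1,1],[-0.608,0,0,0,8.5,14.8,1],[-0.758,0,0,0,10.65,18.6,1]]' 60; python3 -m pendant '[[0,0,0,0,0,0,1],[0,0,0,0,0,0,1],[0,0,0,0,0,0,1],[0,0,0,0,0,0,1],[0,0,0,0,0,0,1]]';python3 -c "
from h import *
go([582,43,300],68.3);cap('wrist','w1',None,1.4);cap('side','s1',None,1.4)"
```

```text
time_s: 2.02
eef_pos: [583.1, 42.4, 301.1]
ee_rot: [0.585, -0.397, 0.585, 0.397]
force: [0.5, -0.2, 0.4]
grip_width: 1.001
time_s: 2.65
eef_pos: [582.3, 40.8, 301.5]
ee_rot: [0.586, -0.395, 0.586, 0.395]
force: [0.6, 0.7, -0.3]
grip_width: 1.0
pos [582.3  40.8 301.5] jaw 67.97 tilt x [ 2.e-04 -0.e+00 -1.e+00] shift cm [0.15 0.11 0.19] w 1.0 F [ 0.6  0.7 -0.3] T [-0.05  0.02  0.01] t 2.65 j [-0.13  0.41  1.18 -0.    1.55 -1.32]
 turn about x rad -0.006 (world deg 0.3 )
 turn about x rad 3.136 (world deg -179.7 )
```

View pics/w1.png

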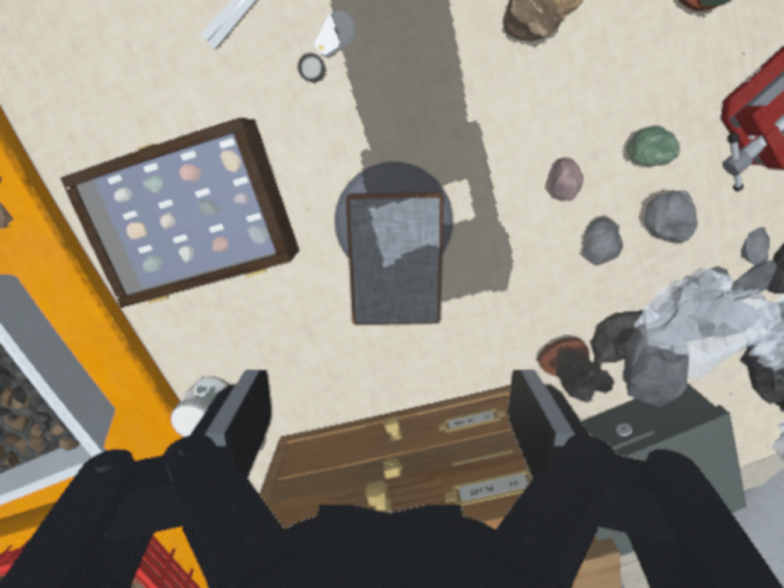

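The wrist view shows the board nearly parallel to the jaws, with corners at (249,140), (314,139), (314,231) and (251,231) in raw pixels. The tan stone is at top right, about (385,14). The cabinet is behind.

```bash
python3 - <<'E'
import cv2
a=cv2.imread('pics/raw_w1.png')
cv2.imwrite('pics/c4.png',cv2.resize(a[105:240,235:335],None,fx=5.5,fy=4.4,interpolation=cv2.INTER_CUBIC))
E
python3 - <<'E'
from fit import *
import json
sc=np.array([[314.7,163.7],[338,162],[349.2,175.3],[325.3,177.5]])
sd=np.array([[310.9,229.3],[368.2,235.6],[365.3,252.9],[304.2,246.2]])
w=np.array([[248.5,140],[314.5,139.2],[314.3,230.7],[251.3,230.7]])
# board corners P: order [-x-y],[+x-y],[+x+y],[-x+y] ; board x at 68deg
c=[582,43,158,np.radians(68)]
C=np.array([[-33,-48],[33,-48],[33,48],[-33,48]])
cs,s=np.cos(c[3]),np.sin(c[3]);P=np.c_[C@np.array([[cs,s],[-s,cs]])+c[:2],np.full(4,c[2])]
obs=[]
for n,uv in(('scene',sc),('side',sd),('wrist',w)):
    q=proj(n,P); perm=[int(np.argmin(((q-u)**2).sum(1))) for u in uv]; print(n,perm,(q[perm]-uv).round(1).tolist())
    obs.append((n,uv,perm))
for sel in (obs,obs[:2],obs[2:]):
    r,f=boxfit(sel,c,33,48);print(r.x[:3].round(1),np.degrees(r.x[3]).round(1),'res',r.fun.round(1))
# cabinet front
for z in(0,100,180): print(onz('wrist',(279,309),z))
E
```

```text
scene [1, 0, 3, 2] [[-0.9, -1.7], [0.7, -1.6], [0.7, -0.2], [-1.9, -0.6]]
side [2, 1, 0, 3] [[-0.2, -0.6], [1.5, -0.8], [-0.6, 1.9], [-3.0, 1.3]]
wrist [3, 2, 1, 0] [[-4.3, -0.7], [0.6, 0.1], [-2.8, 2.8], [-3.7, 2.8]]
[582.6  45.4 156.1] 69.0 res [-2.1 -0.8 -0.6 -0.9  0.   0.5 -2.5  0.3 -0.5 -0.1  1.  -0.7 -0.3  2.
 -2.6  2.  -2.4 -0.7  2.1 -1.2  0.2  1.1 -0.4  2.2]
[582.5  43.8 157.4] 69.7 res [-1.7 -1.4 -0.3 -1.5  0.8 -0.2 -1.6 -0.3 -0.7 -0.2  1.1 -1.2  0.3  1.6
 -2.3  1.9]
[584.8  44.7 146.3] 68.8 res [-0.9  0.3  1.2  0.1 -0.9 -0.6  0.5  0.2]
[830.53326337 -57.5881736    0.        ]
[756.9411635  -28.10165384 100.        ]
[698.06748361  -4.51243803 180.        ]
```

View pics/c4.png

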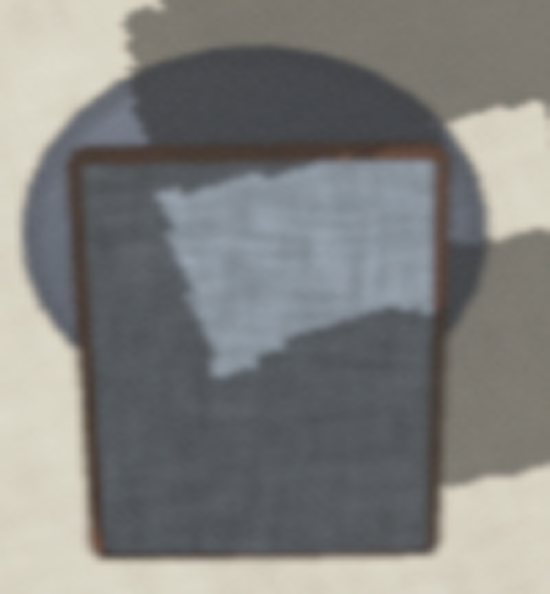

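View pics/s1.png

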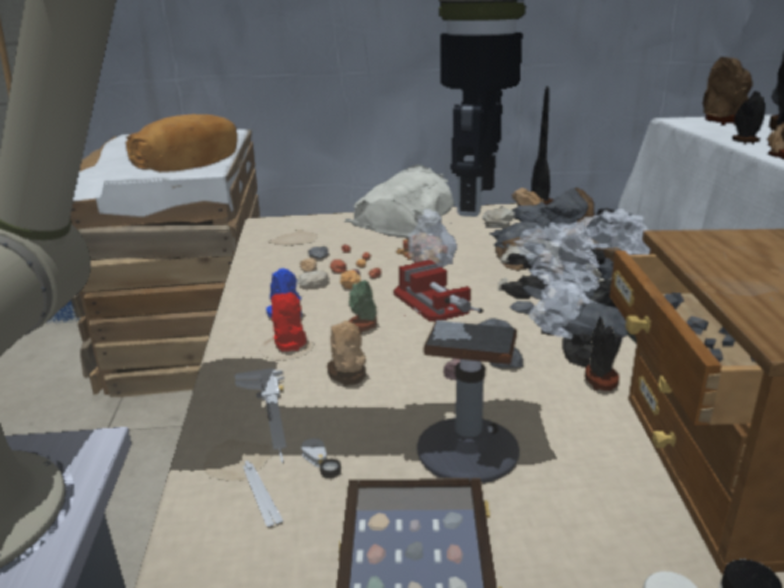

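```bash
python3 -c "
from h import *
go([583,44.5,124],69)"; python3 -m pendant '[[-0.01,0,0,4,0.1,0.3,1],[-0.02,0,0,8,0.1,0.4,1],[-0.02,0,0,12,0.1,0.4,1],[-0.02,0,0,12,0.1,0.4,1],[-0.02,0,0,12,0.1,0.4,1]]'; python3 -c "
from h import *
go([583,44.5,124],69);cap('wrist','w2',None,1.4);cap('scene','sc2',(230,80,430,230),3.5)"
```

```text
pos [582.4  41.  301.4] jaw 67.99 tilt x [ 2.e-04 -0.e+00 -1.e+00] shift cm [17.74  0.08  0.35] w 1.001 F [-0.3  0.2 -0.6] T [-0.05  0.01 -0.01] t 2.75 j [-0.13  0.41  1.18 -0.    1.55 -1.32]
 turn about x rad -0.018 (world deg 1.0 )
 turn about x rad 3.124 (world deg -179.0 )
time_s: 3.38
eef_pos: [583.8, 45.2, 183.2]
ee_rot: [0.583, -0.402, 0.581, 0.401]
force: [0.1, 0.5, -0.4]
grip_width: 0.995
pos [583.8  45.2 183.2] jaw 69.16 tilt x [ 2.7e-03 -3.0e-04 -1.0e+00] shift cm [ 5.92  0.07 -0.09] w 0.995 F [ 0.1  0.5 -0.4] T [-0.04  0.01 -0.01] t 3.375 j [-0.12  0.48  1.38  0.    1.28 -1.33]
 turn about x rad 0.003 (world deg -0.2 )
 turn about x rad -3.139 (world deg 179.8 )
```

View pics/w2.png

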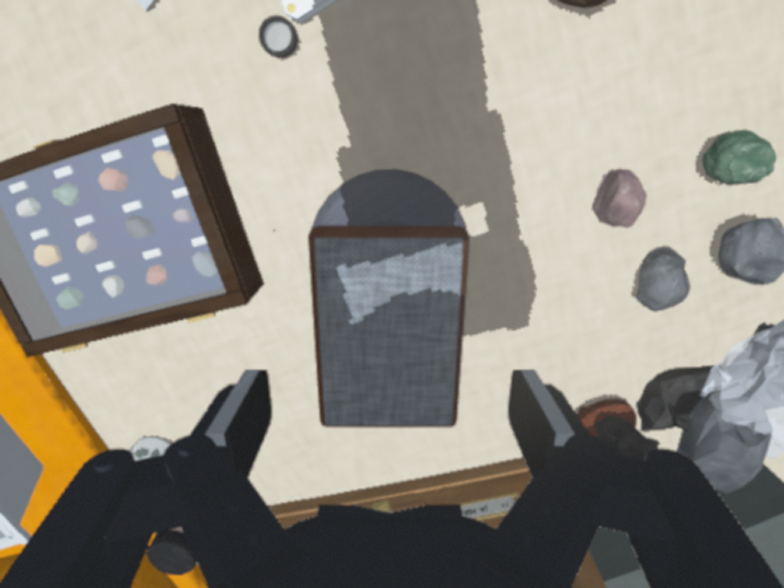

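View pics/sc2.png

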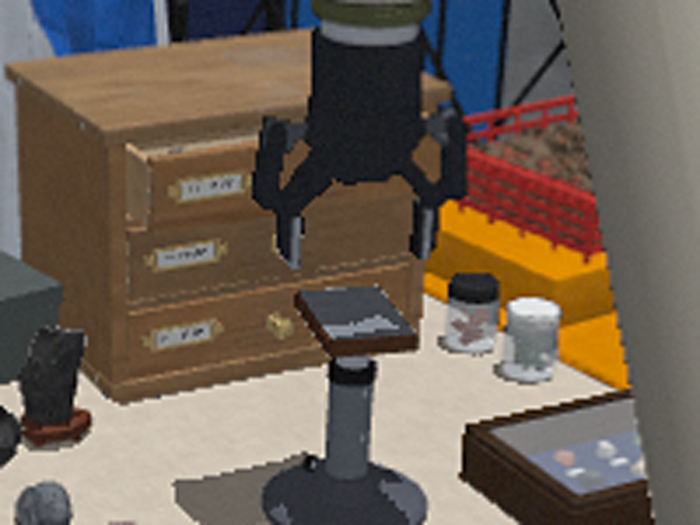

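The board is centred between the jaws: its middle is at column 389 and the jaws' at 390. The path is clear, so I'm descending and closing.

```bash
python3 -m pendant '[[0,0,0,3,0,0,1],[0,0,0,5.8,0,0,1],[0,0,0,5.8,0,0,1],[0,0,0,5.8,0,0,0.7],[0,0,0,5.8,0,0,0.6]]' 40; python3 -m pendant '[[0,0,0,0,0,0,0.5],[0,0,0,0,0,0,0.5],[0,0,0,0,0,0,0.5],[0,0,0,0,0,0,0.5],[0,0,0,0,0,0,0.5]]' 40; python3 -c "
from h import *
go([583,44.5,124],69);cap('side','s3',(250,150,430,350),2.8)"
```

```text
time_s: 4.1
eef_pos: [584.1, 45.2, 125.4]
ee_rot: [0.583, -0.402, 0.581, 0.4]
force: [0.2, -1.0, 8.1]
grip_width: 0.762
time_s: 4.72
eef_pos: [584.1, 45.2, 125.4]
ee_rot: [0.583, -0.402, 0.581, 0.4]
force: [0.3, -0.0, 7.2]
grip_width: 0.762
pos [584.1  45.2 125.4] jaw 69.16 tilt x [ 3.8e-03 -4.0e-04 -1.0e+00] shift cm [ 0.14  0.08 -0.1 ] w 0.762 F [ 0.3 -0.   7.2] T [ 0.04  0.05 -0.09] t 4.725 j [-0.12  0.54  1.45  0.    1.15 -1.33]
 turn about x rad 0.003 (world deg -0.2 )
 turn about x rad -3.139 (world deg 179.8 )
```

View pics/s3.png

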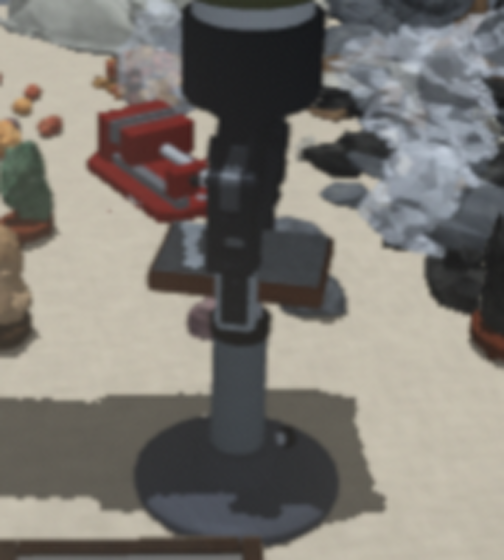

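```bash
python3 -m pendant '[[0,0,0,-0.4,0,0,0.5],[0,0,0,-1.1,0,0,0.5],[0,0,0,-1.9,0,0,0.5],[0,0,0,-2.7,0,0,0.5],[0,0,0,-3.2,0,0,0.5]]' 50;  python3 -c "
from h import *
go([583,44.5,165.4],69);cap('side','s4',(250,150,430,350),2.8)"
```

```text
time_s: 5.4
eef_pos: [583.2, 45.4, 156.0]
ee_rot: [0.582, -0.401, 0.582, 0.401]
force: [2.8, 2.2, -7.3]
grip_width: 0.763
pos [583.2  45.4 156. ] jaw 69.16 tilt x [ 6.e-04  3.e-04 -1.e+00] shift cm [-0.94 -0.02 -0.09] w 0.763 F [ 2.8  2.2 -7.3] T [ 0.73 -0.75 -0.08] t 5.4 j [-0.12  0.51  1.41  0.    1.22 -1.33]
 turn about x rad 0.003 (world deg -0.2 )
 turn about x rad -3.139 (world deg 179.8 )
```

View pics/s4.png

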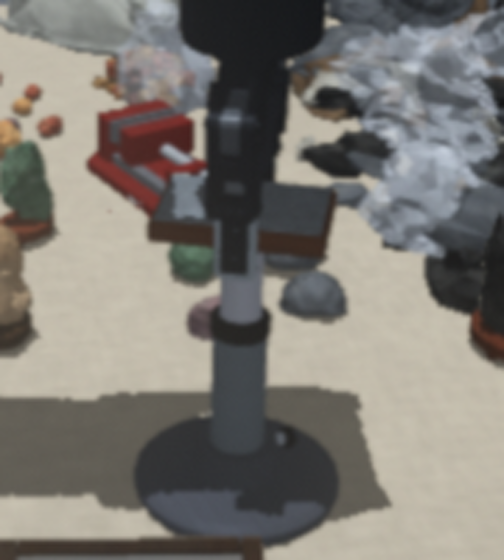

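The board has risen with the tube and the force is light. I'll go 10 mm more, still askew, then square it in steps.

```bash
python3 -m pendant '[[0,0,0,-0.3,0,0,0.5],[0,0,0,-0.7,0,0,0.5],[0,0,0,-0.9,0,0,0.5],[0,0,0,-0.9,0,0,0.5],[0,0,0,-0.9,0,0,0.5]]' 50;  python3 -c "
from h import *
go([583,44.5,165.4],15)"
```

```text
time_s: 6.08
eef_pos: [583.3, 45.3, 164.8]
ee_rot: [0.583, -0.402, 0.582, 0.401]
force: [1.9, 3.7, -0.8]
grip_width: 0.761
pos [583.3  45.3 164.8] jaw 69.16 tilt x [ 0.0011  0.     -1.    ] shift cm [-0.06 -0.   -0.09] w 0.761 F [ 1.9  3.7 -0.8] T [ 1.04 -0.66 -0.02] t 6.075 j [-0.12  0.5   1.4   0.    1.24 -1.33]
 turn about x rad 0.945 (world deg -54.2 )
 turn about x rad -2.196 (world deg 125.8 )
```

```bash
python3 -m pendant '[[0.1,0,0,0,0,0,0.5],[0.22,0,0,0,0,0,0.5],[0.34,0,0,0,0,0,0.5],[0.46,0,0,0,0,0,0.5],[0.55,0,0,0,0,0,0.5]]' 50;  python3 -c "
from h import *
go([583,44.5,165.4],15);"
```

```text
time_s: 6.7
eef_pos: [583.3, 44.5, 164.5]
ee_rot: [0.67, -0.228, 0.67, 0.226]
force: [3.6, -0.9, -3.8]
grip_width: 0.76
pos [583.3  44.5 164.5] jaw 37.46 tilt x [ 8.0e-04 -1.6e-03 -1.0e+00] shift cm [-0.09  0.02 -0.03] w 0.76 F [ 3.6 -0.9 -3.8] T [ 0.08 -0.87  0.1 ] t 6.7 j [-0.12  0.5   1.4  -0.    1.24 -0.78]
 turn about x rad 0.392 (world deg -22.5 )
 turn about x rad -2.75 (world deg 157.5 )
```

```bash
python3 -m pendant '[[0.1,0,0,0,0,0,0.5],[0.2,0,0,0,0,0,0.5],[0.3,0,0,0,0,0,0.5],[0.39,0,0,0,0,0,0.5],[0.39,0,0,0,0,0,0.5]]' 50;  python3 - <<'E'
from h import *
go([583,44.5,165.4],15);cap('scene','sc5',(285,120,365,240),5);cap('side','s5',(280,190,390,350),3.75)
a=cv2.imread('pics/sc5.png');b=cv2.imread('pics/s5.png');cv2.imwrite('pics/c5.png',np.hstack([a,b[:600,:400]]))
E
```

```text
time_s: 7.32
eef_pos: [583.0, 44.5, 164.3]
ee_rot: [0.701, -0.095, 0.701, 0.094]
force: [1.3, -1.4, -3.0]
grip_width: 0.765
pos [583.   44.5 164.3] jaw 15.33 tilt x [-4.0e-04 -1.5e-03 -1.0e+00] shift cm [-0.11  0.    0.  ] w 0.765 F [ 1.3 -1.4 -3. ] T [-0.17 -0.42 -0.06] t 7.325 j [-0.12  0.5   1.4  -0.    1.24 -0.39]
 turn about x rad 0.006 (world deg -0.3 )
 turn about x rad -3.136 (world deg 179.7 )
```

View pics/c5.png

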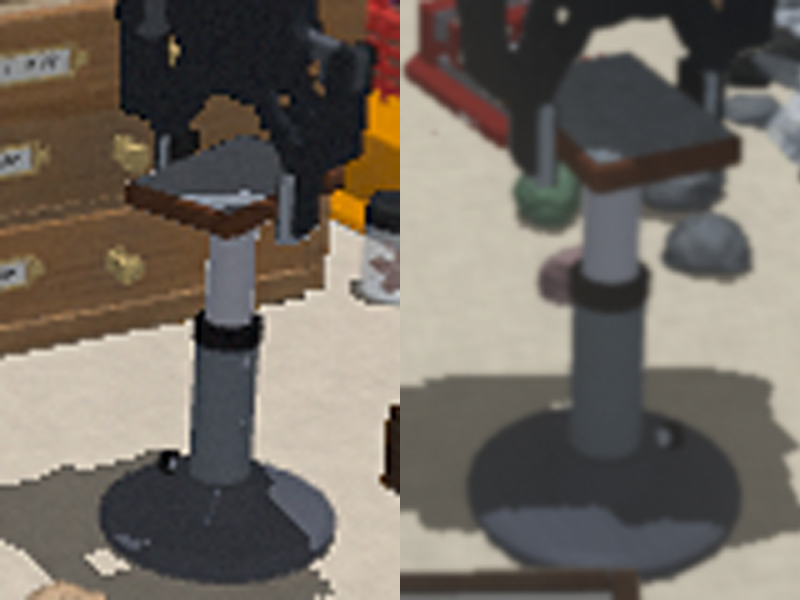

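```bash
python3 -m pendant '[[0,0,0,-0.2,0,0,0.5],[0,0,0,-0.4,0,0,0.5],[0,0,0,-0.6,0,0,0.5],[0,0,0,-0.8,0,0,0.5],[0,0,0,-0.8,0,0,0.5]]' 50;  python3 -m pendant '[[0,0,0,-0.04,0,0,0.5],[0,0,0,-0.08,0,0,0.5],[0,0,0,-0.12,0,0,0.5],[0,0,0,-0.16,0,0,0.5],[0,0,0,-0.2,0,0,0.5]]' 50;  python3 -c "
from h import *
go([583,44.5,165.4],15);"
```

```text
time_s: 8.05
eef_pos: [583.0, 45.1, 172.9]
ee_rot: [0.701, -0.094, 0.701, 0.094]
force: [-0.1, -3.9, -1.5]
grip_width: 0.764
time_s: 8.68
eef_pos: [582.9, 45.3, 174.0]
ee_rot: [0.701, -0.094, 0.701, 0.094]
force: [1.8, -3.2, -7.9]
grip_width: 0.763
pos [582.9  45.3 174. ] jaw 15.3 tilt x [-6.e-04  2.e-04 -1.e+00] shift cm [ 0.86 -0.08 -0.01] w 0.763 F [ 1.8 -3.2 -7.9] T [-0.76 -0.33  0.04] t 8.675 j [-0.12  0.49  1.39  0.    1.26 -0.39]
 turn about x rad 0.005 (world deg -0.3 )
 turn about x rad -3.136 (world deg 179.7 )
```

```bash
python3 -m pendant '[[0,0,0,-0.04,0,0,0.5],[0,0,0,-0.08,0,0,0.5],[0,0,0,-0.12,0,0,0.5],[0,0,0,-0.15,0,0,0.5],[0,0,0,-0.15,0,0,0.5]]'; python3 -c "
from h import *
go([583,44.5,165.4],15);"
```

```text
time_s: 9.3
eef_pos: [583.0, 45.2, 175.9]
ee_rot: [0.701, -0.094, 0.701, 0.094]
force: [0.9, -2.7, -5.7]
grip_width: 0.764
pos [583.   45.2 175.9] jaw 15.3 tilt x [ 0.e+00 -1.e-04 -1.e+00] shift cm [ 1.05 -0.07 -0.02] w 0.764 F [ 0.9 -2.7 -5.7] T [-0.76  0.05 -0.05] t 9.3 j [-0.12  0.49  1.39 -0.    1.26 -0.39]
 turn about x rad 0.005 (world deg -0.3 )
 turn about x rad -3.136 (world deg 179.7 )
```

```bash
python3 -m pendant '[[0,0,0,-0.04,0,0,0.5],[0,0,0,-0.08,0,0,0.5],[0,0,0,-0.12,0,0,0.5],[0,0,0,-0.15,0,0,0.5],[0,0,0,-0.15,0,0,0.5]]'; python3 -c "
from h import *
go([583,44.5,165.4],15);"
```

```text
time_s: 9.93
eef_pos: [583.0, 45.2, 177.5]
ee_rot: [0.701, -0.094, 0.701, 0.094]
force: [-0.1, -3.0, -3.5]
grip_width: 0.762
pos [583.   45.2 177.5] jaw 15.3 tilt x [ 1.e-04 -1.e-04 -1.e+00] shift cm [ 1.21 -0.07 -0.02] w 0.762 F [-0.1 -3.  -3.5] T [-0.77  0.24  0.04] t 9.925 j [-0.12  0.49  1.39 -0.    1.27 -0.39]
 turn about x rad 0.005 (world deg -0.3 )
 turn about x rad -3.136 (world deg 179.7 )
```

```bash
python3 -m pendant '[[0,0,0,-0.04,0,0,0.5],[0,0,0,-0.08,0,0,0.5],[0,0,0,-0.12,0,0,0.5],[0,0,0,-0.15,0,0,0.5],[0,0,0,-0.15,0,0,0.5]]'
```

```text
time_s: 10.55
eef_pos: [583.2, 45.1, 179.4]
ee_rot: [0.701, -0.094, 0.701, 0.094]
force: [-1.0, -4.2, 3.9]
grip_width: 0.766
```

```bash
python3 -m pendant '[[0,0,0,-0.02,0,0,0.5],[0,0,0,-0.04,0,0,0.5],[0,0,0,-0.06,0,0,0.5],[0,0,0,-0.06,0,0,0.5],[0,0,0,-0.06,0,0,0.5]]'; python3 -c "
from h import *
go([583,44.5,165.4],15);"
```

```text
time_s: 11.18
eef_pos: [583.1, 45.2, 179.5]
ee_rot: [0.701, -0.094, 0.701, 0.094]
force: [0.4, -4.3, 3.0]
grip_width: 0.763
pos [583.1  45.2 179.5] jaw 15.3 tilt x [ 3.e-04 -0.e+00 -1.e+00] shift cm [ 1.41 -0.07 -0.03] w 0.763 F [ 0.4 -4.3  3. ] T [-1.05  0.44 -0.01] t 11.175 j [-0.12  0.49  1.39 -0.    1.27 -0.39]
 turn about x rad 0.005 (world deg -0.3 )
 turn about x rad -3.136 (world deg 179.7 )
```

Run:
```python
from h import *
cap('scene','sc6',(315,160,345,225),9)
```

```text
(no output)
```

View pics/sc6.png

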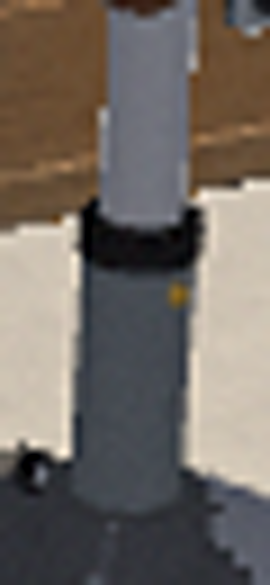

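A brass spot now shows at the upper hole, at scene (335,193) raw. I'll check gently that it is caught, first with a small lift.

```bash
python3 -m pendant '[[0,0,0,-0.03,0,0,0.5],[0,0,0,-0.06,0,0,0.5],[0,0,0,-0.09,0,0,0.5],[0,0,0,-0.09,0,0,0.5],[0,0,0,-0.09,0,0,0.5]]'
```

```text
time_s: 11.85
eef_pos: [582.8, 45.3, 180.1]
ee_rot: [0.701, -0.094, 0.701, 0.094]
force: [-1.7, -3.4, -0.3]
grip_width: 0.764
```

```bash
python3 -m pendant '[[0,0,0,0.04,0,0,0.5],[0,0,0,0.08,0,0,0.5],[0,0,0,0.12,0,0,0.5],[0,0,0,0.15,0,0,0.5],[0,0,0,0.15,0,0,0.5]]'
```

```text
time_s: 12.48
eef_pos: [583.0, 45.2, 179.6]
ee_rot: [0.701, -0.094, 0.701, 0.094]
force: [-4.0, -3.4, 7.0]
grip_width: 0.764
```

The downward nudge was blocked: I commanded -1.5 mm, it moved only -0.5 mm, and the force rose to +7 N. The button is caught. I'll unload, release and retreat upward.

```bash
python3 -m pendant '[[0,0,0,-0.06,0,0,0.5],[0,0,0,-0.08,0,0,0.8],[0,0,0,-0.08,0,0,1],[0,0,0,-0.08,0,0,1],[0,0,0,-0.08,0,0,1]]';python3 -m pendant '[[0,0,0,-3,0,0,1],[0,0,0,-7,0,0,1],[0,0,0,-11,0,0,1],[0,0,0,-15,0,0,1],[0,0,0,-16,0,0,1]]'
python3 - <<'E'
from h import *
go([440,242,300],0);cap('wrist','w7',None,1.4);cap('side','s7',(200,120,430,350),2.6);cap('scene','sc7',(260,130,360,290),3.5)
E
```

```text
time_s: 13.1
eef_pos: [583.1, 45.4, 179.5]
ee_rot: [0.701, -0.094, 0.701, 0.094]
force: [0.3, 0.1, -0.9]
grip_width: 0.999
time_s: 13.72
eef_pos: [583.5, 45.3, 342.1]
ee_rot: [0.702, -0.094, 0.699, 0.094]
force: [-0.5, -0.5, -0.9]
grip_width: 1.0
pos [583.5  45.3 342.1] jaw 15.3 tilt x [ 4.4e-03 -3.0e-04 -1.0e+00] shift cm [ 4.14 22.77 -8.67] w 1.0 F [-0.5 -0.5 -0.9] T [ 0.   -0.01 -0.  ] t 13.725 j [-0.12  0.41  1.09  0.    1.65 -0.39]
 turn about x rad 0.267 (world deg -15.3 )
 turn about x rad -2.874 (world deg 164.7 )
```

View pics/s7.png

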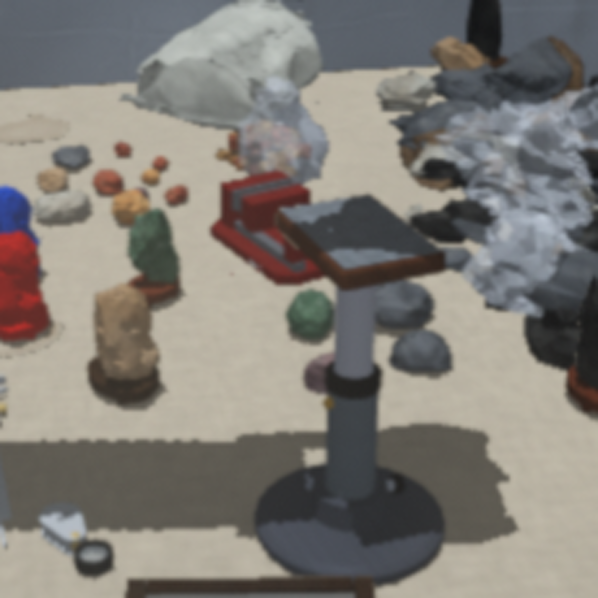

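View pics/sc7.png

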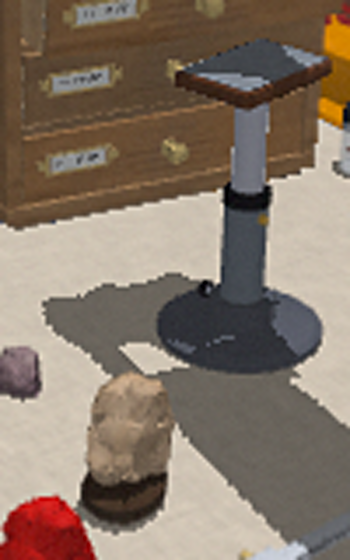

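View pics/w7.png

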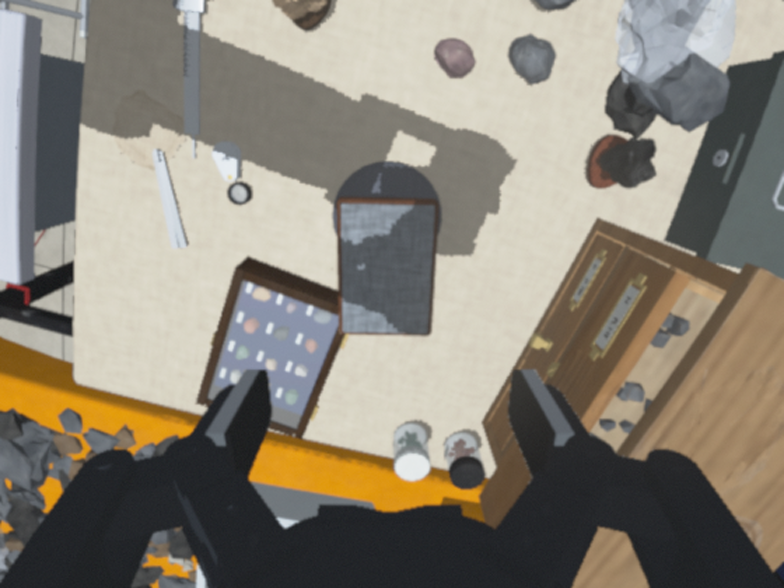

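The board stays up after release, square to the holes. The brass button stands proud at the upper hole, in the side crop at (328,401) and in the scene crop at (263,219). Now for the stone. First I'll locate its neighbours for clearance.

Run:
```python
from h import *
for nm,a,b in (('red',(381,430),(289,340)),('blue',(320,468),(285,312)),('green',(317,396),(363,322)),('tan',(414,380),(347,374)),('plum',(371,330),None)):
    print(nm,onz('scene',np.array(a)/1.4,6).round(),onz('side',np.array(b)/1.4,6).round() if b else '')
go([440,242,290],0)
```

```text
red [360. 352.   6.] [358. 357.   6.]
blue [334. 463.   6.] [348. 463.   6.]
green [481. 392.   6.] [480. 403.   6.]
tan [439. 242.   6.] [445. 238.   6.]
plum [609. 220.   6.] 
pos [583.   45.3 338.6] jaw 15.3 tilt x [-1.1e-03  3.0e-04 -1.0e+00] shift cm [ 4.88 22.74 -8.59] w 0.996 F [ 0.2 -0.1  0.3] T [ 0.02 -0.01  0.05] t 13.875 j [-0.12  0.41  1.09  0.    1.64 -0.39]
 turn about x rad 0.267 (world deg -15.3 )
 turn about x rad -2.875 (world deg 164.7 )
```

```bash
python3 -m pendant '[[0,0,0,0,4.6,-1.7,1],[0,0,0,1,9.2,-3.4,1],[0,0,0,2,13.8,-5.1,1],[0,0,0,3,18.3,-6.8,1],[0,0,0,4,22.7,-8.6,1]]';python3 -m pendant '[[0,0,0,0,0,0,1],[0,0,0,0,0,0,1],[0,0,0,0,0,0,1],[0,0,0,0,0,0,1],[0,0,0,0,0,0,1]]'
python3 - <<'E'
from h import *
go([440,242,290],0);cap('wrist','w8',None,1.4)
E
```

```text
time_s: 14.5
eef_pos: [438.6, 242.5, 297.6]
ee_rot: [0.7, -0.094, 0.702, 0.094]
force: [-0.2, 0.3, -0.4]
grip_width: 1.0
time_s: 15.12
eef_pos: [440.5, 241.2, 299.6]
ee_rot: [0.701, -0.094, 0.701, 0.094]
force: [-0.1, -0.5, -0.5]
grip_width: 0.996
pos [440.5 241.2 299.6] jaw 15.26 tilt x [ 0. -0. -1.] shift cm [ 0.96  0.09 -0.02] w 0.996 F [-0.1 -0.5 -0.5] T [ 0.02  0.   -0.01] t 15.125 j [ 0.27  0.22  1.44 -0.    1.48  0.  ]
 turn about x rad 0.266 (world deg -15.3 )
 turn about x rad -2.875 (world deg 164.7 )
```

View pics/w8.png

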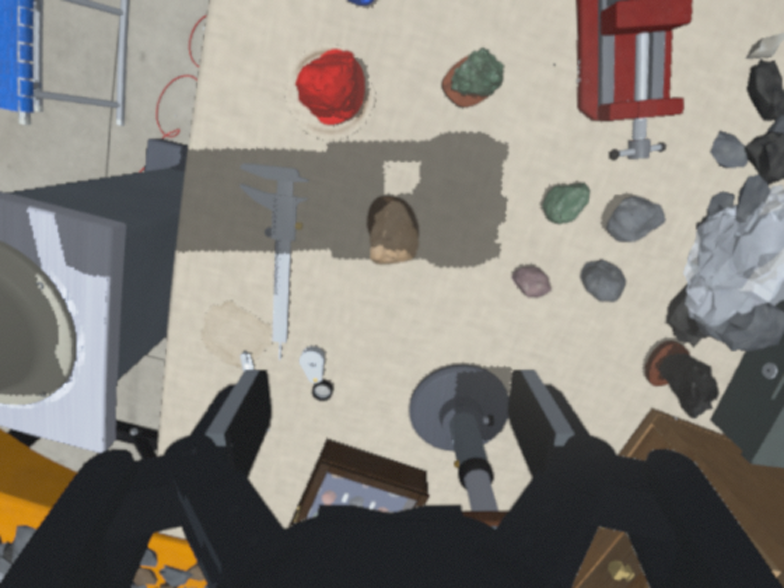

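Run:
```python
import cv2,numpy as np
a=cv2.imread('pics/raw_w8.png')
c=a[130:200,245:315];c=np.clip(c.astype(float)*1.7,0,255).astype(np.uint8)
cv2.imwrite('pics/c8.png',cv2.resize(c,None,fx=8,fy=8,interpolation=cv2.INTER_CUBIC))
```

```text
(no output)
```

View pics/c8.png

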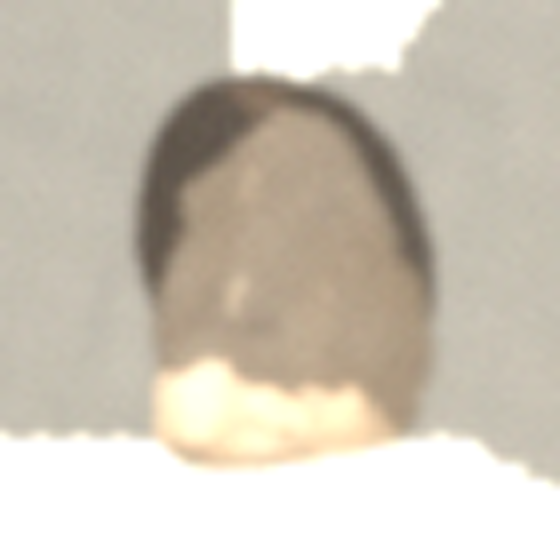

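```bash
cat > est.py <<'E'
from fit import *
c=vision.calibration('wrist')
w=np.array([(140,240),(142,200),(160,150),(190,110),(225,84),(270,78),(320,90),(365,125),(400,180),(425,240),(433,285)])/8+[245,130]
s=np.array([(92,325),(105,350),(130,370),(165,379),(205,373),(240,355),(262,325)])/7+[270,225]
d=(np.array([(483,300),(490,335),(515,360),(560,378),(600,380),(640,370),(668,345),(675,310)])-[385,0])/7+[220,220]
for z in(2,8,14):
  G=[np.array([onz(n,u,z,c if n=='wrist' else None)[:2] for u in uv]) for n,uv in(('wrist',w),('scene',s),('side',d))]
  for nm,g in(('all',G),('w',G[:1]),('ws',G[:2]),('wd',[G[0],G[2]])):
    Q=np.vstack(g); best=None
    for y0 in np.radians([0,30,60,90,120,150]):
      def f(p):
        q=Q-p[:2];cc,ss=np.cos(p[2]),np.sin(p[2]);q=np.c_[q@[cc,ss]/26,q@[-ss,cc]/34]
        return (np.linalg.norm(q,axis=1)-1)*30
      r=least_squares(f,[440,242,y0])
      if best is None or r.cost<best.cost:best=r
    print(z,nm,best.x[:2].round(1),'yaw',np.degrees(best.x[2])%180,'rms',np.sqrt(2*best.cost/len(Q)).round(2))
E
python3 est.py
```

```text
2 all [446.  241.2] yaw 47.06831086182899 rms 3.32
2 w [445.4 238.4] yaw 31.18497906191472 rms 0.4
2 ws [445.9 237.7] yaw 32.916056598837415 rms 0.83
2 wd [445.5 243.1] yaw 45.57326924749548 rms 3.27
8 all [443.9 239.9] yaw 36.01622474748803 rms 2.06
8 w [445.1 238.9] yaw 29.252695890717405 rms 0.44
8 ws [443.5 240.4] yaw 40.05517883084315 rms 2.16
8 wd [445.1 239.3] yaw 28.88775378570668 rms 0.8
14 all [441.5 238.7] yaw 29.61512703468634 rms 5.63
14 w [444.8 239.4] yaw 27.439321851417134 rms 0.52
14 ws [440.9 244. ] yaw 51.38973011804009 rms 4.47
14 wd [444.5 235.7] yaw 16.859002184480836 rms 2.62
```

```bash
python3 -c "
from h import *
go([445,239,150],31)"; python3 -m pendant '[[-0.1,0,0,3,-0.2,0.2,1],[-0.2,0,0,7,-0.3,0.3,1],[-0.27,0,0,11,-0.3,0.4,1],[-0.27,0,0,15,-0.3,0.4,1],[-0.27,0,0,15,-0.3,0.4,1]]'
python3 - <<'E'
from h import *
go([445,239,150],31);cap('wrist','w9',None,1.4)
E
```

```text
pos [440.4 241.3 299.6] jaw 15.27 tilt x [ 0.e+00  1.e-04 -1.e+00] shift cm [14.96 -0.34  0.38] w 0.998 F [0.4 0.2 0.1] T [-0.02 -0.02 -0.01] t 15.175 j [0.27 0.22 1.44 0.   1.48 0.  ]
 turn about x rad -0.275 (world deg 15.7 )
 turn about x rad 2.867 (world deg -164.3 )
time_s: 15.8
eef_pos: [443.7, 239.2, 147.8]
ee_rot: [0.68, -0.187, 0.684, 0.188]
force: [-0.2, -0.3, 0.9]
grip_width: 1.003
pos [443.7 239.2 147.8] jaw 30.75 tilt x [-0.005  -0.0013 -1.    ] shift cm [-0.22 -0.09  0.1 ] w 1.003 F [-0.2 -0.3  0.9] T [ 0.01 -0.02 -0.02] t 15.8 j [ 0.26  0.35  1.67  0.    1.12 -0.28]
 turn about x rad -0.004 (world deg 0.2 )
 turn about x rad 3.137 (world deg -179.8 )
```

View pics/w9.png

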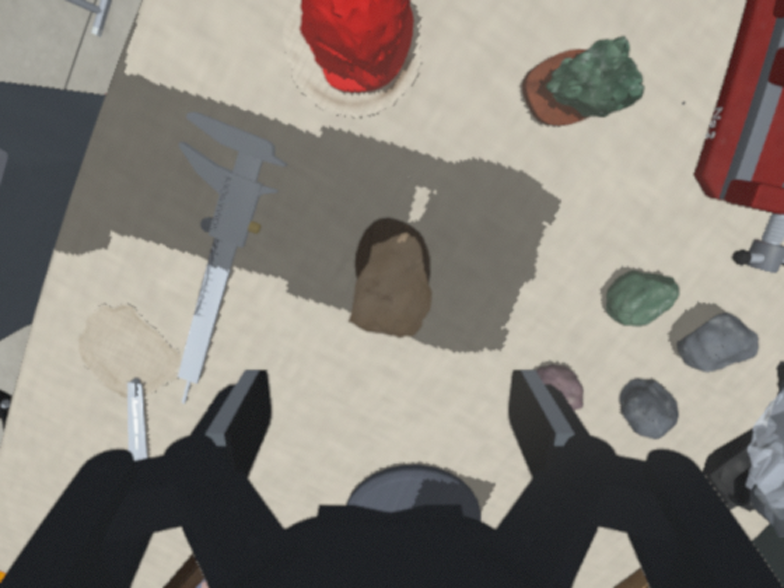

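The stone sits centred between the jaws, at column about 391 against 390, and its stand is aligned with them. I'm descending to a TCP height of about 30.

```bash
python3 -m pendant '[[0,0,0,4,0,0.05,1],[0,0,0,8,0,0.05,1],[0,0,0,11.8,0,0.05,1],[0,0,0,11.8,0,0.05,1],[0,0,0,11.8,0,0.05,0.7]]'; python3 -m pendant '[[0,0,0,0,0,0,0.4],[0,0,0,0,0,0,0.4],[0,0,0,0,0,0,0.4],[0,0,0,0,0,0,0.4],[0,0,0,0,0,0,0.4]]' 40
python3 - <<'E'
from h import *
go([445,239,30],31);cap('side','s10',(190,130,330,310),3.3)
E
```

```text
time_s: 16.48
eef_pos: [446.8, 240.4, 34.0]
ee_rot: [0.683, -0.188, 0.68, 0.188]
force: [1.0, -0.7, 0.9]
grip_width: 0.814
time_s: 17.1
eef_pos: [445.9, 240.1, 33.3]
ee_rot: [0.682, -0.188, 0.681, 0.188]
force: [-3.4, -1.0, 9.1]
grip_width: 0.522
pos [445.9 240.1  33.3] jaw 30.78 tilt x [ 2.e-03  4.e-04 -1.e+00] shift cm [ 0.33 -0.05 -0.13] w 0.522 F [-3.4 -1.   9.1] T [-0.31  0.53  0.  ] t 17.1 j [ 0.26  0.53  1.77 -0.    0.85 -0.27]
 turn about x rad -0.004 (world deg 0.2 )
 turn about x rad 3.138 (world deg -179.8 )
```

View pics/s10.png

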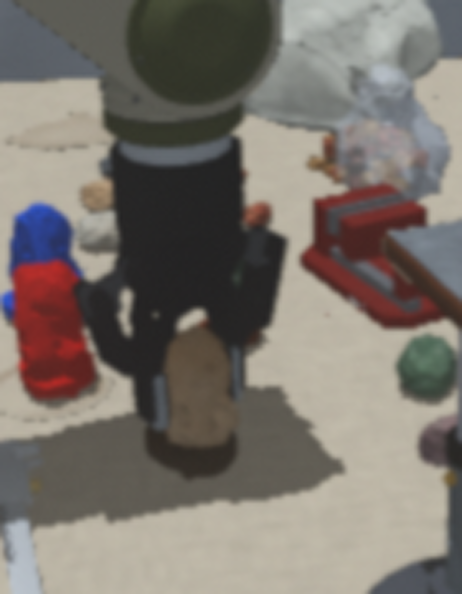

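Both pads are on the stone at an opening of 0.522, about 45 mm. I'll lift straight up.

```bash
python3 -m pendant '[[0,0,0,0,0,0,0.4],[0,0,0,-0.6,0,0,0.4],[0,0,0,-2,0,0,0.4],[0,0,0,-4,0,0,0.4],[0,0,0,-6,0,0,0.4]]' 60
python3 - <<'E'
from h import *
go([583,45.3,280],15.3);cap('side','s11',(190,100,330,280),3.3)
E
```

```text
time_s: 17.77
eef_pos: [445.3, 240.0, 93.1]
ee_rot: [0.682, -0.188, 0.682, 0.188]
force: [0.4, -0.3, -2.6]
grip_width: 0.52
pos [445.3 240.   93.1] jaw 30.77 tilt x [ 5.e-04  2.e-04 -1.e+00] shift cm [-18.69 -23.77   1.88] w 0.52 F [ 0.4 -0.3 -2.6] T [ 0.    0.01 -0.01] t 17.775 j [ 0.26  0.43  1.73  0.    0.98 -0.27]
 turn about x rad 0.27 (world deg -15.5 )
 turn about x rad -2.872 (world deg 164.5 )
```

View pics/s11.png

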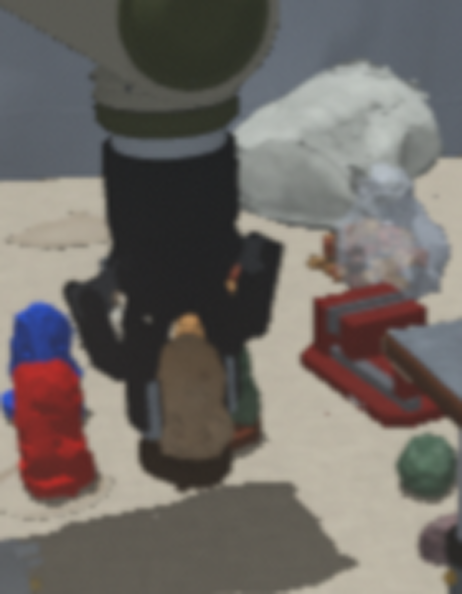

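```bash
python3 -m pendant '[[0,0,0,-3,0,0,0.4],[0,0,0,-7,0,0,0.4],[0.03,0,0,-11.5,-1,0,0.4],[0.08,0,0,-16,-3.5,0.2,0.4],[0.13,0,0,-20,-7,0.5,0.4]]' 60;python3 -c "
from h import *
go([583,45.3,295],15.3)"
```

```text
time_s: 18.45
eef_pos: [485.3, 182.1, 293.7]
ee_rot: [0.693, -0.143, 0.692, 0.143]
force: [0.5, -0.3, -3.5]
grip_width: 0.52
pos [485.3 182.1 293.7] jaw 23.3 tilt x [ 1.1e-03  3.0e-04 -1.0e+00] shift cm [ -0.13 -16.43   3.56] w 0.52 F [ 0.5 -0.3 -3.5] T [-0.02 -0.09 -0.04] t 18.45 j [ 0.13  0.26  1.41  0.    1.47 -0.27]
 turn about x rad 0.14 (world deg -8.0 )
 turn about x rad -3.002 (world deg 172.0 )
```

```bash
python3 -m pendant '[[0.03,0,0,0,-3.5,0.7,0.4],[0.07,0,0,0,-7.5,1.5,0.4],[0.11,0,0,0,-11.5,2.4,0.4],[0.14,0,0,0,-14.8,3.2,0.4],[0.14,0,0,0,-16.4,3.55,0.4]]' 60;python3 -m pendant '[[0,0,0,0,0,0,0.4],[0,0,0,0,0,0,0.4],[0,0,0,0.5,0,0,0.4],[0,0,0,1,0,0,0.4],[0,0,0,1,0,0,0.4]]'
python3 - <<'E'
from h import *
go([583.3,45.2,248],15.3);cap('side','s12',(270,80,410,260),3.3);cap('scene','sc12',(270,80,400,240),3.7)
a=cv2.imread('pics/sc12.png');b=cv2.imread('pics/s12.png');m=min(len(a),len(b));cv2.imwrite('pics/c12.png',np.hstack([a[:m,:400],b[:m,:400]]))
E
```

```text
time_s: 19.08
eef_pos: [583.4, 44.6, 291.3]
ee_rot: [0.701, -0.094, 0.701, 0.094]
force: [-0.5, 0.1, -3.2]
grip_width: 0.521
time_s: 19.7
eef_pos: [582.6, 46.1, 281.1]
ee_rot: [0.7, -0.094, 0.701, 0.094]
force: [-0.0, -0.1, -3.2]
grip_width: 0.522
pos [582.6  46.1 281.1] jaw 15.32 tilt x [-1.1e-03  1.0e-04 -1.0e+00] shift cm [ 3.31 -0.1   0.05] w 0.522 F [-0.  -0.1 -3.2] T [-0.01  0.02  0.01] t 19.7 j [-0.12  0.42  1.22  0.    1.5  -0.39]
 turn about x rad 0.0 (world deg -0.0 )
 turn about x rad -3.141 (world deg 180.0 )
```

View pics/c12.png

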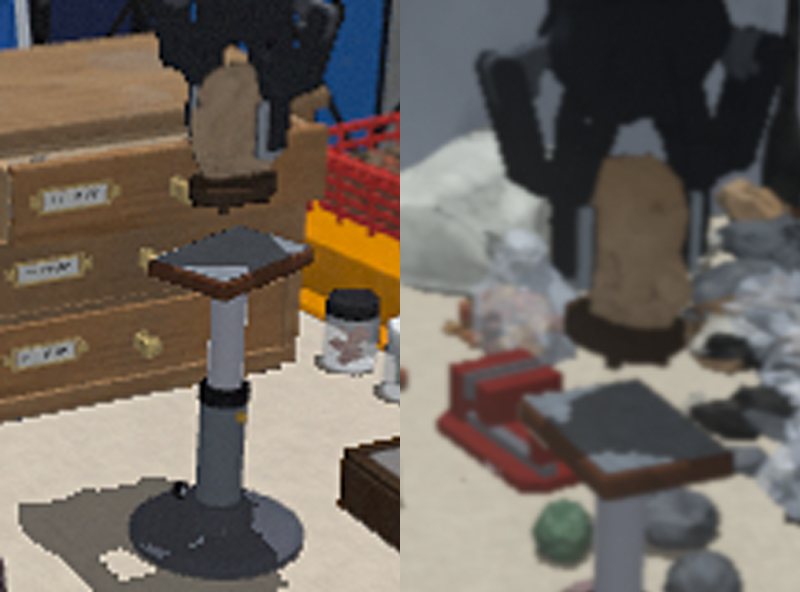

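The stone is upright and centred over the board in both views. I'm lowering it.

```bash
python3 -m pendant '[[0,0,0,0.7,-0.05,0,0.4],[0,0,0,1.4,-0.1,0.05,0.4],[0,0,0,2.1,-0.1,0.05,0.4],[0,0,0,2.7,-0.1,0.05,0.4],[0,0,0,2.7,-0.1,0.05,0.4]]';python3 -m pendant '[[0,0,0,0.05,0,0,0.4],[0,0,0,0.1,0,0,0.4],[0,0,0,0.15,0,0,0.4],[0,0,0,0.2,0,0,0.4],[0,0,0,0.25,0,0,0.4]]'
```

```text
time_s: 20.42
eef_pos: [583.5, 45.0, 254.0]
ee_rot: [0.7, -0.094, 0.701, 0.094]
force: [-0.2, -0.4, -3.6]
grip_width: 0.517
time_s: 21.05
eef_pos: [583.7, 45.0, 252.1]
ee_rot: [0.701, -0.094, 0.701, 0.094]
force: [0.4, -0.5, -3.4]
grip_width: 0.522
```

```bash
python3 -m pendant '[[0,0,0,0.05,0,0,0.4],[0,0,0,0.1,0,0,0.4],[0,0,0,0.15,0,0,0.4],[0,0,0,0.2,0,0,0.4],[0,0,0,0.25,0,0,0.4]]';python3 -m pendant '[[0,0,0,0.03,0,0,0.4],[0,0,0,0.06,0,0,0.4],[0,0,0,0.09,0,0,0.4],[0,0,0,0.12,0,0,0.4],[0,0,0,0.12,0,0,0.4]]'
```

```text
time_s: 21.68
eef_pos: [583.6, 45.0, 249.6]
ee_rot: [0.701, -0.094, 0.701, 0.094]
force: [-0.5, -0.6, -3.9]
grip_width: 0.52
time_s: 22.3
eef_pos: [583.6, 45.0, 248.4]
ee_rot: [0.701, -0.094, 0.701, 0.094]
force: [0.0, -0.6, -3.0]
grip_width: 0.519
```

```bash
python3 -m pendant '[[0,0,0,0.03,0,0,0.4],[0,0,0,0.06,0,0,0.4],[0,0,0,0.09,0,0,0.4],[0,0,0,0.12,0,0,0.4],[0,0,0,0.12,0,0,0.4]]'
```

```text
time_s: 22.92
eef_pos: [583.9, 44.9, 247.7]
ee_rot: [0.701, -0.094, 0.7, 0.094]
force: [0.1, -0.0, 2.4]
grip_width: 0.518
```

Contact: the force went from -3.4 to +2.4 N at z=247.7, as predicted. I'll check it is seated before opening.

Run:
```python
from h import *
cap('side','s13',(270,80,410,260),3.3);cap('scene','sc13',(270,80,400,240),3.7)
a=cv2.imread('pics/sc13.png');b=cv2.imread('pics/s13.png');m=min(len(a),len(b));cv2.imwrite('pics/c13.png',np.hstack([a[:m,:400],b[:m,:400]]))
```

```text
(no output)
```

View pics/c13.png

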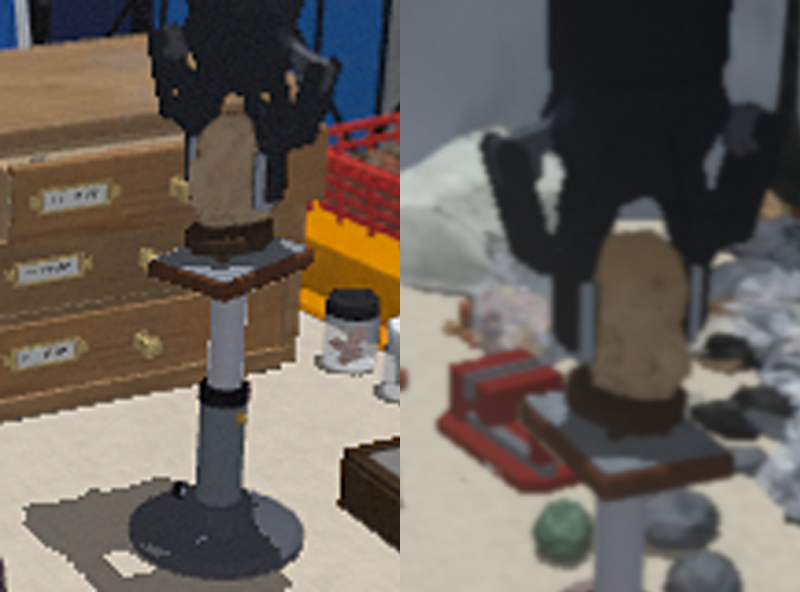

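Run:
```python
from fit import *
t=np.linspace(0,2*np.pi,40)
a=np.radians(15.3)
Rz=np.array([[np.cos(a),-np.sin(a)],[np.sin(a),np.cos(a)]])
C=np.array([[-33,-48],[33,-48],[33,48],[-33,48]])
out=[]
for n,crop,sc in(('scene',(270,80,400,240),3.7),('side',(270,80,410,260),3.3)):
    im=cv2.imread('pics/%s13.png'%('sc' if n=='scene' else 's'))
    def dr(P,col,closed=True):
        q=((proj(n,P)-crop[:2]+.5)*sc).round().astype(int); cv2.polylines(im,[q.reshape(-1,1,2)],closed,col,1)
    b=np.array([583.3,45.2])
    for z in(214,199): dr(np.c_[C@Rz.T+b,np.full(4,z)],(0,255,0))
    E=np.c_[np.c_[26*np.cos(t),34*np.sin(t)]@Rz.T+[583.9,44.9],np.full(40,214.5)]
    dr(E,(0,0,255)); E[:,2]+=17; dr(E,(0,255,255))
    out.append(im[:590,:400])
cv2.imwrite('pics/c14.png',np.hstack(out))
```

```text
(no output)
```

View pics/c14.png

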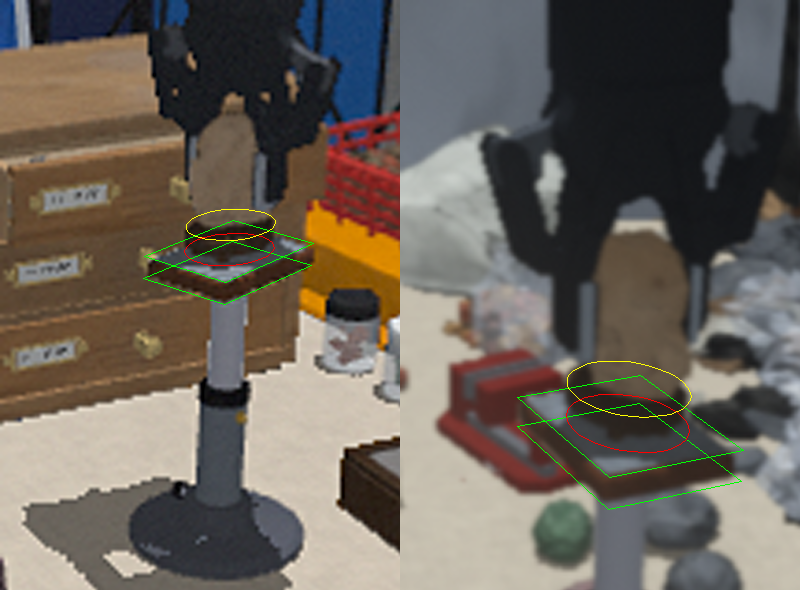

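Run:
```python
import cv2,numpy as np
a=cv2.imread('pics/raw_sc13.png');b=cv2.imread('pics/raw_s13.png')
f=lambda i,x,y,w,h,s:cv2.resize(np.clip(i[y:y+h,x:x+w]*1.5,0,255).astype(np.uint8),None,fx=s,fy=s,interpolation=cv2.INTER_CUBIC)
cv2.imwrite('pics/c15.png',np.hstack([f(a,305,125,55,40,7),f(b,300,175,80,62.__int__(),5)[:280]]))
```

```text
File "<stdin>", line 4
    cv2.imwrite('pics/c15.png',np.hstack([f(a,305,125,55,40,7),f(b,300,175,80,62.__int__(),5)[:280]]))
                                                                                ^
SyntaxError: invalid decimal literal
```

Run:
```python
import cv2,numpy as np
a=cv2.imread('pics/raw_sc13.png');b=cv2.imread('pics/raw_s13.png')
f=lambda i,x,y,w,h,s:cv2.resize(np.clip(i[y:y+h,x:x+w]*1.5,0,255).astype(np.uint8),None,fx=s,fy=s,interpolation=cv2.INTER_CUBIC)
cv2.imwrite('pics/c15.png',np.hstack([f(a,305,120,55,45,7),f(b,300,174,75,63,5)]))
```

```text
(no output)
```

View pics/c15.png

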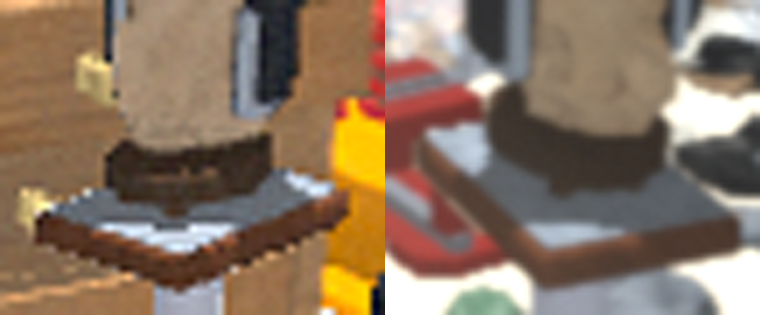

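Run:
```python
from fit import *
t=np.linspace(0,2*np.pi,40)
def ov(n,raw,crop,sc,x,y,ang,z):
    im=cv2.imread('pics/raw_%s.png'%raw)[crop[1]:crop[3],crop[0]:crop[2]]
    im=np.clip(cv2.resize(im,None,fx=sc,fy=sc,interpolation=cv2.INTER_CUBIC)*1.4,0,255).astype(np.uint8)
    a=np.radians(ang);Rz=np.array([[np.cos(a),-np.sin(a)],[np.sin(a),np.cos(a)]])
    E=np.c_[np.c_[26*np.cos(t),34*np.sin(t)]@Rz.T+[x,y],np.full(40,z)]
    q=((proj(n,E)-crop[:2]+.5)*sc).round().astype(int); cv2.polylines(im,[q.reshape(-1,1,2)],True,(0,0,255),1)
    return im
P=[ov('side','s10',(215,215,285,285),3.7,445.5,239.6,31,0),
ov('scene','scene0',(260,225,330,295),3.7,445.5,239.6,31,0),
ov('side','s12',(300,140,370,210),3.7,582.6,46.1,15.3,247.8)]
Q=[ov('scene','sc12',(295,85,365,155),3.7,582.6,46.1,15.3,247.8),
ov('scene','sc13',(295,100,365,170),3.7,583.9,44.9,15.3,214.4),
ov('side','s13',(300,165,370,235),3.7,583.9,44.9,15.3,214.4)]
cv2.imwrite('pics/c16.png',np.vstack([np.hstack(P),np.hstack(Q)]))
```

```text
(no output)
```

View pics/c16.png

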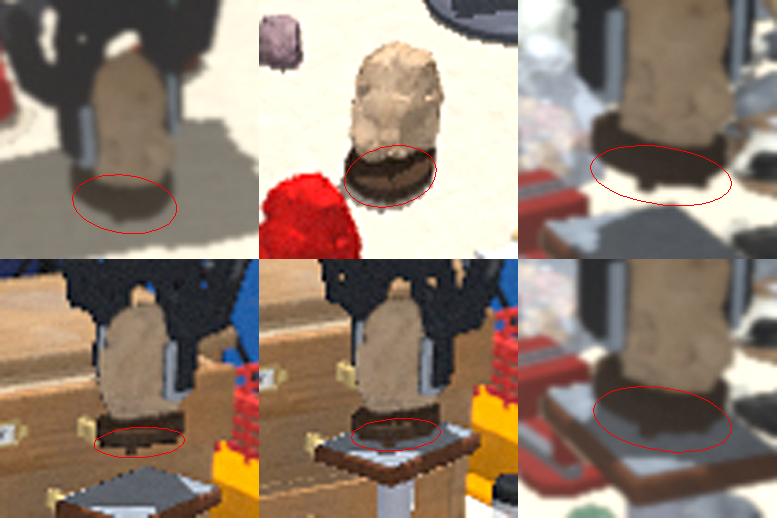

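The outline sits about equally below the stand's visible edge in all four states (table, two views in air, on the board). So the stand's lower edge is simply inset, and the stone is seated and central as computed. Releasing.

```bash
python3 -m pendant '[[0,0,0,0,0,0,0.55],[0,0,0,0,0,0,0.62],[0,0,0,0,0,0,0.75],[0,0,0,0,0,0,0.9],[0,0,0,0,0,0,1]]'; python3 -m pendant '[[0,0,0,-0.5,0,0,1],[0,0,0,-3,0,0,1],[0,0,0,-6,0,0,1],[0,0,0,-9.5,0,0,1],[0,0,0,-13,0,0,1]]'
python3 - <<'E'
from h import *
go([583.3,45.2,248],15.3);cap('side','s17',(230,80,430,340),2.3);cap('scene','sc17',(200,80,400,340),2.3);cap('wrist','w17',None,1.4)
a=cv2.imread('pics/sc17.png');b=cv2.imread('pics/s17.png');m=min(len(a),len(b));cv2.imwrite('pics/c17.png',np.hstack([a[:m,:400],b[:m,:400]]))
E
```

```text
time_s: 23.65
eef_pos: [583.6, 44.9, 247.2]
ee_rot: [0.701, -0.094, 0.701, 0.094]
force: [0.2, -0.8, 0.0]
grip_width: 1.0
time_s: 24.28
eef_pos: [583.5, 45.0, 378.8]
ee_rot: [0.701, -0.094, 0.701, 0.094]
force: [0.0, -0.4, 0.8]
grip_width: 1.002
pos [583.5  45.  378.8] jaw 15.3 tilt x [ 5.e-04 -0.e+00 -1.e+00] shift cm [13.08  0.03 -0.02] w 1.002 F [ 0.  -0.4  0.8] T [ 0.01 -0.05 -0.03] t 24.275 j [-0.12  0.41  0.99  0.    1.74 -0.39]
 turn about x rad 0.0 (world deg -0.0 )
 turn about x rad -3.142 (world deg 180.0 )
```

View pics/c17.png

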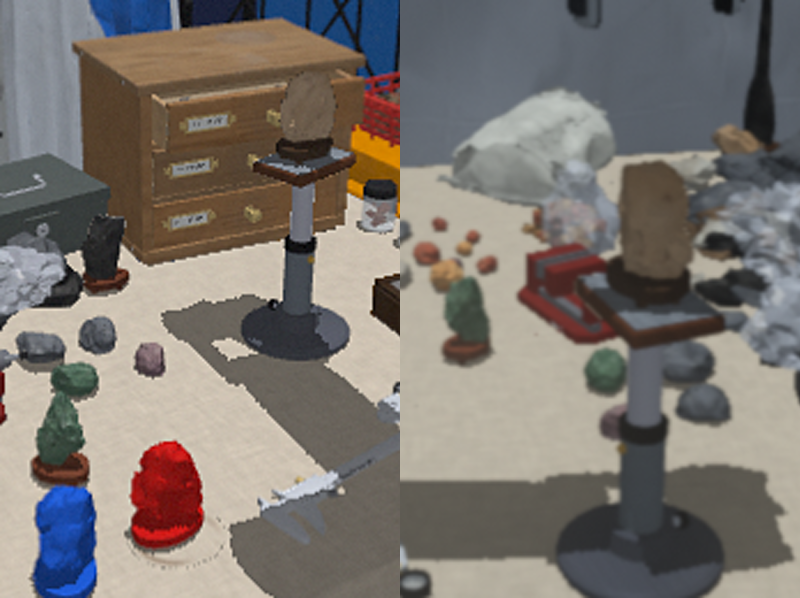

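View pics/w17.png

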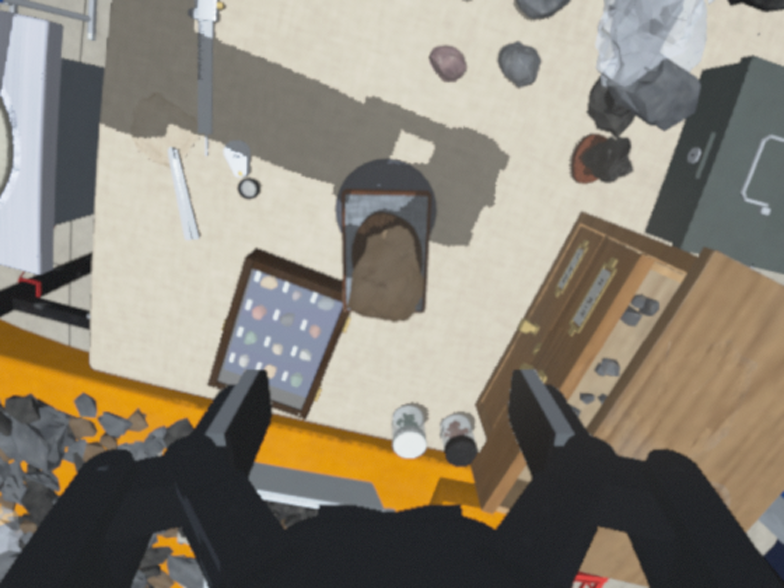

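All three views show the stone upright at the middle of the board, with the button still proud in the upper hole and the bystanders unmoved. Gripper is clear by over 100 mm. Handing in.

```bash
python3 -m pendant '[[0,0,0,0,0,0,1],[0,0,0,0,0,0,1],[0,0,0,0,0,0,1],[0,0,0,0,0,0,1],[0,0,0,0,0,0,1]]'; python3 -c "
from h import *
print(job.finish_job())"
```

```text
time_s: 25.05
eef_pos: [583.6, 45.0, 377.1]
ee_rot: [0.701, -0.094, 0.701, 0.094]
force: [0.5, 0.8, -0.2]
grip_width: 0.999
the job is handed in; nothing more can be done
None
```

The riser is locked in its upper hole and the tan viewing stone stands upright on the middle of the board. I handed the job in at about 25 s; it gives no verdict.

- **Riser:** I drew the board up about 39 mm while it was still askew, squared it to the holes and eased it up until it caught. A 1.5 mm downward test moved it only 0.5 mm and met 7 N. The forces I read on the locked board were at most about 7 N vertically, well under the 25 N that bends the button. After release the board stayed up, with the brass button showing at the upper hole in both fixed cameras.
- **Stone:** I felt it touch down on the board where expected before opening the gripper. The last pictures show it upright and centred to about 3 mm along the board's length.
- **Left alone:** The green stone, loupe and plum stone look unmoved by eye in the last pictures; I did not re-measure them. I also left the red and blue look-alikes alone.
- **Disagreements:**
  - Camera heights read about 3–4 mm lower than the arm's readings.
  - A full-size outline of the stand fell below its visible edge in most of the pictures I checked, on the table, in the air and on the board. I took that as the stand's lower edge being inset, not as the stone being off its place.
- **Not tested:** I did not twist the locked board or push it up against its upper stop.

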